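Open the coin jar in its brace

TASK

Stand the closed green coin jar in the square well of the wooden brace block so that it sits fully down and cannot turn, with its orange cap still screwed on. Then unscrew the tight cap anticlockwise, stop turning as soon as the thread lets go, and lift the cap straight off, leaving the jar seated. Finish still holding the cap in the gripper, level, a little above the open mouth (about 1 to 4 cm clear of it); do not put it down, and leave the other toys where they are.

Things in the scene. Friction and masses are not known exactly. Their poses are not given: they have to be found in the camera images.
- jar: Loose green plastic toy coin jar, 0.35 to 0.65 kg, upright. Square body 60 x 60 mm, 62 mm tall, small round shoulder to 66 mm, then a round neck inside the cap. Closed, the top of its cap is 96 mm above its underside. Origin: centre of the underside; z up, x and y normal to the flat sides. A white stripe runs up the middle of the +x side and onto the top. It can be carried by its cap.
- cap: Orange round screw cap on the jar, 56 mm across, 29 mm tall, 35 g. Origin: on its axis at the skirt's lower edge, z up; closed, this is about 67 mm above the jar's underside. Turned anticlockwise from above it rises about 2 mm and then the thread is free to lift straight up; its skirt clears the rim once it is 24 mm higher than when closed.
- cap_mark (a point): Outer end of the white stripe on the cap's top edge, 28 mm along the cap's +x, 29 mm above its lower edge. At the start the cap's yaw is 53 to 73 degrees clockwise of the jar's. The thread is free when the cap's stripe stands over the jar's stripe (equal yaws, within 15 degrees either way); a little beyond there is a stop.
- jar_rim (a point): Centre of the jar's mouth, on its axis, 90 mm above the underside: the top of its black rubber seal. The seal is springy and presses the cap up against the thread with about 12 N, which makes the cap tight (about 0.2 N m to turn): an unbraced jar just spins with the cap.
- brace: Fixed wooden block, 120 x 120 x 30 mm, with a square well in its top, centred, 64 x 64 mm and 22 mm deep with a 3 mm chamfered mouth, sides parallel to the block's. The jar's square foot fits in any of four ways round with 2 mm of play each side. Origin: centre of the block's underside on the bench; the well's floor is 8 mm above the origin.
- dinosaur: Bystander: grey plastic long-necked toy dinosaur, about 205 mm long, 123 mm tall. Origin between its feet on the bench; its head looks along x.
- rosewood_cube: Bystander: dark red-brown wooden cube, 45 mm. Origin: centre of its underside.
- saucer: Bystander: blue ceramic saucer, 120 mm across, 18 mm high. Origin: centre of its underside.
- yellow_ring: Bystander: yellow ring lying flat, 68 mm outside, 44 mm inside diameter, 14 mm high. Origin: centre of its underside.

How it is judged:
By the outcome, as a careful person would: the job done as asked, in the order asked, and still so for the second after the job is handed in, while the arm keeps its last pose, push and grip.
It also fails if it takes over 51 s, if anything falls off the work surface, if the arm or the gripper's body presses on something with over 40 N, if the wrist force passes 120 N, or if a joint passes its speed limit or range.

ROBOT

A 6-joint arm with a two-finger parallel gripper is mounted at the origin on the work surface. World frame = base frame: x ahead of the robot, y to its left, z up, the work surface at z = 0. Lengths are in mm, angles in rad, forces in N, time in s.
With the tool pointing down it reaches from about 400 to 925 mm from the base axis. Payload 12.5 kg.
Tool frame: the origin (TCP) lies at the very end of the fingers, on their centre line; the grasp point (between the pads) lies env.hold_point_z behind it (env.hold_point_z is the distance from the TCP to the grasp point, in mm); y points along the fingers, z is the direction in which the jaws open and shut, and the axes are right-handed (so a half turn about y gives the same grasp; the last joint's range is limited). The gripper opens to 95 mm and grips with 3 to 60 N. Pads are 20 mm wide; open, the fingers measure 119 mm over their backs; the gripper's body (75 mm by 180 mm) begins 59 mm behind the grasp point.
Start: joints at [-1.239, 0.491, 1.559, -0, 1.092, -0.106], TCP at [264.992, -566.062, 214.661] pointing down, gripper open.
Joint ranges: [-3.1, 3.1], [-0.84, 2.19], [0.05, 2.79], [-1.13, 4.28], [0.06, 2.93], [-2.69, 2.69]. Speed limits (rad/s): [2.22, 2.22, 2.79, 3.14, 3.14, 3.14].

INTERFACE

Orientations are given as [roll, pitch, yaw] about the fixed x, y, z axes, in that order (R = Rz(yaw) Ry(pitch) Rx(roll)).
In Python, from cell import env gives the robot as it stands.
- The arm moves only by the shell command python3 -m inch 'ROWS'. ROWS is JSON, one flat list of numbers, 7 for each row, row after row: the shift along the tool's x, y, z in m, then the turn, a rotation vector about the tool's x, y, z in degrees, then the closure, from -1 (fully open) to 1 (shut). In form: [tx, ty, tz, ax, ay, az, hand, tx, ty, tz, ax, ay, az, hand, ...]. A call has 1 to 10 rows; each row shifts and turns the commanded pose from where the row before left it, along the tool's axes as they then stand; what a row does not reach is not made up. A row lasts 1/10 s, in which the tool goes at most 50 mm and 8.59 degrees, less where a joint would pass 70% of its speed; a pose out of reach is approached as far as the arm can. A call is refused whole if a number of a shift passes 0.05 or a number of a turn 8.59, either way. A call with a gripper value outside its range is refused whole. The fingers move at their own pace and stop on an object; the grip force is fixed at half the most. Time passes only in rows, so rows that do not move let the fingers close. It gives the time, the measured TCP pose, the force and the opening at its end, in the units of the state.
- env.state(): the state, without advancing time (a new reading comes with each control period).
- env.read_camera(name): name is "scene" or "top" or "wrist"; returns a dict with "pixels" (480x640x3 uint8, blue, green, red), "depth" (480x640 float32, mm along the optical axis (not along the pixel's ray), 0 where there is no reading), "mtx" (3x3 intrinsics, pixels), "R" (3x3) and "t" (3): a world point X has camera coordinates R X + t. Camera axes: x right, y down, z forward; pixel columns grow to the right and rows downward; lengths in mm; the calibration is good to about 2 mm. A picture is of the moment at which its call begins.
- env.job_done(): hands the job in, once; it reports no verdict.
The state is a dict: "t": time; "joints": joint angles; "qvel": joint speeds; "tau": joint torques, N m; "eef_pos": TCP position; "tcp_rot": TCP orientation; "ft_force": force on the tool from outside, world axes, zero at the start; "moment": the same for the moment, N m; "opening": opening from 0.0 (shut) to 1.0 (fully open).
Only numpy, scipy, OpenCV 4.12 (cv2) and the standard library are available. Lean on these libraries where they do the work, as an engineer would, in place of code of your own. Each camera call takes 0.05 s, during which the arm holds its last target.

## Working session

There is one attempt and no reset: what is moved stays moved. The work goes in short steps, Python scripts to look and compute and a shell command to move; the robot and the scene stay as the last step left them, time stands still between calls to the robot, and variables do not carry over. Pictures are saved under pics/ and viewed, and the job is handed in when it is done.

```bash
mkdir -p pics; ls
python3 - <<'E'
from cell import env
import cv2
print(env.hold_point_z, env.state())
for n in ("top","scene"):
    c=env.read_camera(n); cv2.imwrite(f"pics/{n}0.png",c["pixels"]); print(n,c["mtx"],c["R"],c["t"])
E
```

```text
pics
18.8 {'t': 0.0, 'joints': array([-1.23857857e+00,  4.91554056e-01,  1.55948816e+00,  3.15110540e-05,
        1.09171597e+00, -1.05628413e-01]), 'qvel': array([ 0.00194851,  0.00068933, -0.00038366,  0.00095283, -0.00070882,
        0.00025988]), 'tau': array([-6.50608454e-04, -6.12646222e+01, -2.58192211e+01,  6.92373002e-02,
        4.81883681e-02, -8.91082459e-05]), 'eef_pos': array([ 264.91750648, -565.78278774,  214.05184754]), 'tcp_rot': array([-1.57195241e+00,  1.50675096e-04, -2.70376112e+00]), 'ft_force': array([ 0.61655535, -0.33000177, -0.16073151]), 'moment': array([-0.06325146,  0.01167987,  0.04127192]), 'opening': 0.9992740751254953}
top [[480.48640756   0.         321.18867254]
 [  0.         480.48640756 232.44239669]
 [  0.           0.           1.        ]] [[-0.00101208 -0.99982785 -0.0185268 ]
 [-0.99798674  0.00218474 -0.06338523]
 [ 0.06341479  0.01842535 -0.99781715]] [   8.68540599  527.61298069 1184.0242756 ]
scene [[531.88566256   0.         318.96814035]
 [  0.         531.88566256 238.48126672]
 [  0.           0.           1.        ]] [[ 0.35960494  0.93309282  0.00469864]
 [ 0.755704   -0.28827983 -0.58805289]
 [-0.54735341  0.2150175  -0.80880883]] [-159.94061752 -326.76157979 1547.28764319]
```

View pics/top0.png

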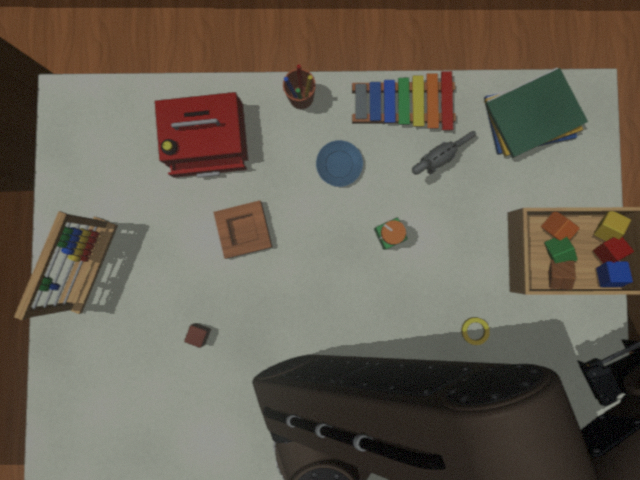

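View pics/scene0.png

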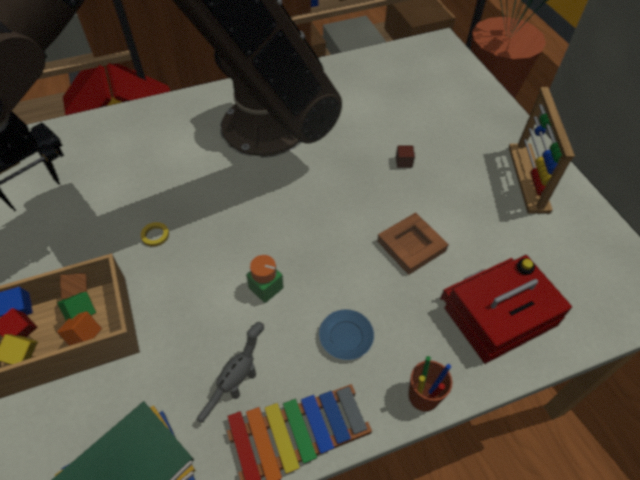

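The top view shows the jar (cap at about 394,232), the brace (243,230), the dinosaur (445,152), the saucer (340,163), the ring (476,331) and the cube (197,335). Next I'll zoom in on the jar and brace and measure them.

```bash
cat > h.py <<'E'
import numpy as np, cv2
from cell import env
from scipy.spatial.transform import Rotation as Ro
def ray(c,uv,z):
    d=np.linalg.inv(c["mtx"])@np.array([uv[0],uv[1],1.0]); d=c["R"].T@d; o=-c["R"].T@c["t"]
    return o+d*(z-o[2])/d[2]
def cloud(c):
    v,u=np.mgrid[:480,:640]; D=c["depth"]; m=c["mtx"]
    P=np.stack([(u-m[0,2])/m[0,0]*D,(v-m[1,2])/m[1,1]*D,D],-1)-c["t"]
    return P@c["R"]   # R^T (x)
def crop(c,x,y,w,h,s,name):
    cv2.imwrite(name,cv2.resize(c["pixels"][y:y+h,x:x+w],None,fx=s,fy=s,interpolation=cv2.INTER_CUBIC))
E
python3 - <<'E'
from h import *
c=env.read_camera("top")
a=cv2.resize(c["pixels"][205:260,365:420],None,fx=7,fy=7,interpolation=cv2.INTER_CUBIC)
b=cv2.resize(c["pixels"][192:267,205:280],(385,385),interpolation=cv2.INTER_CUBIC)
cv2.imwrite("pics/crop0.png",np.hstack([a,b]))
P=cloud(c); hsv=cv2.cvtColor(c["pixels"],cv2.COLOR_BGR2HSV)
def region(x0,x1,y0,y1,zl,zh):
    m=np.zeros((480,640),bool); m[y0:y1,x0:x1]=1
    return m&(P[...,2]>zl)&(P[...,2]<zh)&(c["depth"]>0)
m=region(365,420,205,260,88,110); q=P[m]; print("cap",m.sum(),q.min(0),q.max(0),np.median(q,0))
(cx,cy),r=cv2.minEnclosingCircle(q[:,:2].astype(np.float32)); print(cx,cy,r)
m=region(365,420,205,260,45,75); q=P[m]; print("body",m.sum(),np.median(q,0)); print(cv2.minAreaRect(q[:,:2].astype(np.float32)))
m=region(205,280,192,267,22,40); q=P[m]; print("brace",m.sum(),np.median(q,0)); print(cv2.minAreaRect(q[:,:2].astype(np.float32)))
m=region(205,280,192,267,3,13); q=P[m]; print("low",m.sum(),np.median(q,0))
E
```

```text
cap 460 [ 497.38915028 -188.86832354   89.36447178] [ 551.74557124 -135.05241704  104.2066427 ] [ 523.22408062 -162.40977339   97.87318876]
523.7789306640625 -162.2770538330078 28.112184524536133
body 168 [ 513.42910409 -145.59169042   61.40538687]
((523.602783203125, -161.95608520507812), (60.15846252441406, 60.49836730957031), 22.970016479492188)
brace 1710 [535.80971886 204.42754059  29.91981076]
((535.9852905273438, 204.22998046875), (120.52937316894531, 121.67625427246094), 14.096473693847656)
low 1013 [537.15044761 205.54748797   6.41093003]
```

View pics/crop0.png

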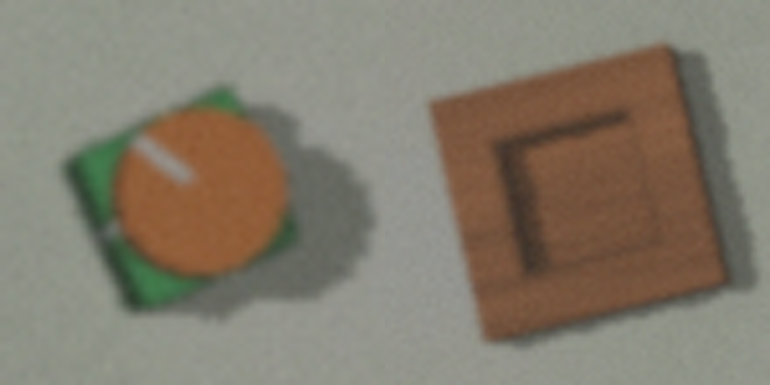

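Measured so far:
- **Jar:** (524,-162), with its cap top at about z 98 and its yaw about 113° (stripe at left in the crop).
- **Cap:** stripe at about 53°, so about 60° clockwise of the jar's, which is within the stated range.
- **Brace:** (536,204), yaw 14.1° mod 90, size 120.5 × 121.7.

Everything agrees with the given sizes. Next I'll plan the approach.

```bash
cat >> h.py <<'E'
def to(x,y,z,yaw=None):
    s=env.state(); R=Ro.from_euler("xyz",s["tcp_rot"]); d=np.array([x,y,z])-s["eef_pos"]
    print("t",round(s["t"],2),"pos",s["eef_pos"].round(1),"rpy",np.degrees(s["tcp_rot"]).round(2),"F",s["ft_force"].round(1),"M",s["moment"].round(2),"open",round(s["opening"],3))
    print("tool shift mm",R.inv().apply(d).round(1))
    if yaw is not None:
        print("rotvec",np.degrees((R.inv()*Ro.from_euler("xyz",[-90,0,yaw],degrees=True)).as_rotvec()).round(2))
E
python3 -c "
from h import *
to(523.8,-162.2,200,-157)"
```

```text
t 0.15 pos [ 264.9 -565.9  214.2] rpy [-9.0050e+01  1.0000e-02 -1.5492e+02] F [ 0.7 -0.6 -0.2] M [-0.    0.02 -0.04] open 1.0
tool shift mm [-405.6   14.5 -255.9]
rotvec [ 0.05  2.08 -0.01]
```

```bash
python3 -m inch '[-0.02,0,-0.013,0,0,0,-1, -0.03,0,-0.019,0,0,0,-1, -0.03,0,-0.019,0,0,0,-1, -0.03,0,-0.019,0,0,0,-1, -0.03,0,-0.019,0,0,0,-1, -0.03,0,-0.019,0,0,0,-1, -0.03,0,-0.019,0,0,0,-1, -0.03,0,-0.019,0,0,0,-1, -0.03,0,-0.019,0,0,0,-1, -0.03,0,-0.019,0,0,0,-1]'; python3 -c "
from h import *
to(523.8,-162.2,200,-157)"
```

```text
t: 1.15
eef_pos: [450.2, -275.1, 214.6]
tcp_rot: [-1.571, -0.0, -2.704]
ft_force: [-0.2, 0.1, -0.4]
opening: 0.998
t 1.15 pos [ 450.2 -275.1  214.6] rpy [ -90.     -0.   -154.92] F [-0.2  0.1 -0.4] M [-0.02 -0.02 -0.04] open 0.998
tool shift mm [-114.5   14.6  -71.1]
rotvec [0.   2.08 0.  ]
```

```bash
python3 -m inch '[-0.03,0,-0.019,0,0,0,-1, -0.03,0,-0.018,0,0,0,-1, -0.03,0.005,-0.018,0,0,0,-1, -0.02,0.005,-0.013,0,0,0,-1, -0.005,0.004,-0.003,0,2.1,0,-1, 0,0,0,0,0,0,-1, 0,0,0,0,0,0,-1]'
python3 - <<'E'
from h import *
to(523.8,-162.2,120,-157)
c=env.read_camera("wrist"); cv2.imwrite("pics/w1.png",c["pixels"])
for x in ([524,-162,96],[524+30,-162+30,0]): 
    p=c["mtx"]@(c["R"]@np.array(x,float)+c["t"]); print(p[:2]/p[2],p[2])
E
```

```text
t: 1.85
eef_pos: [523.5, -163.6, 200.6]
tcp_rot: [-1.571, -0.0, -2.739]
ft_force: [-0.4, -0.5, 0.5]
opening: 0.999
t 1.85 pos [ 523.5 -163.6  200.6] rpy [-9.0010e+01 -2.0000e-02 -1.5695e+02] F [-0.4 -0.5  0.5] M [ 0.03 -0.01 -0.01] open 0.999
tool shift mm [-0.8 80.6 -1.1]
rotvec [0.01 0.05 0.02]
[317.73129823 234.42300032] 281.6792154705572
[302.77264114 176.78186157] 365.55525570524975
```

View pics/w1.png

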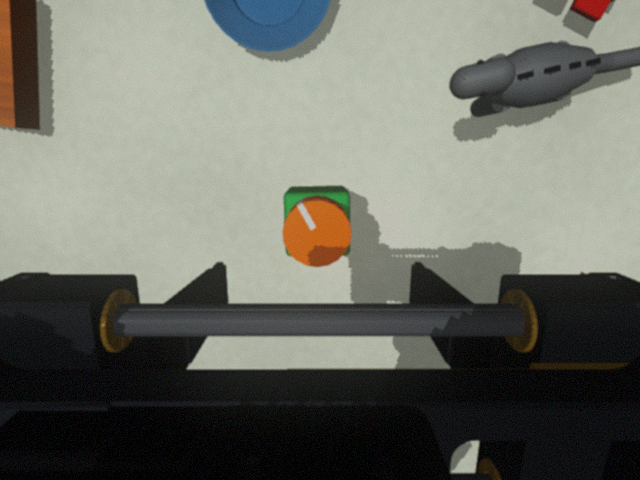

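The wrist view shows the cap centred near (317,231), against a predicted (318,234), with the jar square to the jaws and the fingers clear of the dinosaur. I'll refine the cap centre with the wrist depth.

Run:
```python
from h import *
c=env.read_camera("wrist"); P=cloud(c)
m=np.zeros((480,640),bool); m[180:275,270:365]=1
m&=(P[...,2]>90)&(P[...,2]<102)&(c["depth"]>0)
q=P[m]; print(m.sum(),np.median(q,0),cv2.minEnclosingCircle(q[:,:2].astype(np.float32)),(q.min(0)+q.max(0))/2)
to(523.5,-162.2,72,-157)
```

```text
3666 [ 525.54154842 -160.42050196   96.92837244] ((524.4988403320312, -160.5762481689453), 28.16881561279297) [ 524.57780752 -160.85471212   94.9462019 ]
t 1.95 pos [ 523.4 -164.   200.8] rpy [ -89.99    0.   -157.02] F [-0.4  0.1 -0.2] M [ 0.04 -0.01  0.  ] open 0.998
tool shift mm [ -0.8 128.8  -1.7]
rotvec [-0.01 -0.02 -0.  ]
```

```bash
python3 -m inch '[-0.0016,0.02,-0.002,0,0,0,-1, 0,0.025,0,0,0,0,-1, 0,0.025,0,0,0,0,-1, 0,0.02,0,0,0,0,-1, 0,0.018,0,0,0,0,-1, 0,0.012,0,0,0,0,-1, 0,0.007,0,0,0,0,-1, 0,0,0,0,0,0,-1, 0,0,0,0,0,0,-1]'
python3 - <<'E'
from h import *
to(524.1,-161.4,72,-157)
c=env.read_camera("scene"); crop(c,200,180,130,130,5,"pics/s2.png")
E
```

```text
t: 2.85
eef_pos: [524.6, -161.2, 74.2]
tcp_rot: [-1.57, 0.0, -2.741]
ft_force: [0.4, 0.7, 0.3]
opening: 0.998
t 2.85 pos [ 524.6 -161.2   74.2] rpy [-8.9960e+01  3.0000e-02 -1.5702e+02] F [0.4 0.7 0.3] M [-0.03  0.02 -0.02] open 0.998
tool shift mm [ 0.6  2.2 -0. ]
rotvec [-0.04 -0.02 -0.03]
```

View pics/s2.png

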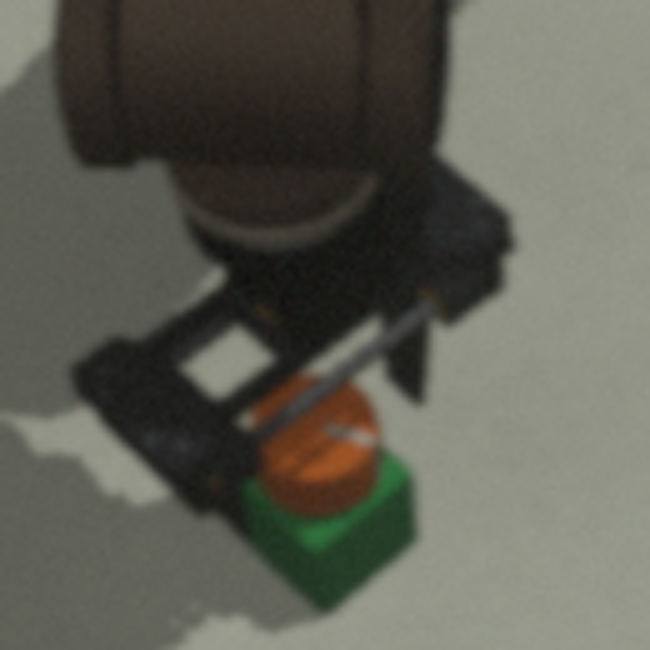

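The fingers straddle the cap (320,440 in the crop), clear of the jar body. I'll lower 3 mm, close, then lift.

```bash
python3 -m inch '[0.0005,0.003,0,0,0,0,-1, 0,0,0,0,0,0,-1, 0,0,0,0,0,0,1, 0,0,0,0,0,0,1, 0,0,0,0,0,0,1, 0,0,0,0,0,0,1, 0,0,0,0,0,0,1, 0,0,0,0,0,0,1, 0,0,0,0,0,0,1, 0,0,0,0,0,0,1]'; python3 -m inch '[0,-0.002,0,0,0,0,1, 0,-0.005,0,0,0,0,1, 0,-0.01,0,0,0,0,1, 0,-0.01,0,0,0,0,1, 0,-0.01,0,0,0,0,1, 0,-0.01,0,0,0,0,1, 0,-0.01,0,0,0,0,1, 0,-0.005,0,0,0,0,1, 0,0,0,0,0,0,1, 0,0,0,0,0,0,1]'
python3 - <<'E'
from h import *
to(536,204.3,140,-157)
c=env.read_camera("wrist"); cv2.imwrite("pics/w3.png",c["pixels"])
E
```

```text
t: 3.9
eef_pos: [524.0, -161.3, 70.7]
tcp_rot: [-1.57, 0.0, -2.74]
ft_force: [0.3, -1.4, 0.3]
opening: 0.586
t: 4.9
eef_pos: [523.8, -161.1, 132.5]
tcp_rot: [-1.571, -0.0, -2.741]
ft_force: [-1.0, 0.4, -4.5]
opening: 0.585
t 4.9 pos [ 523.8 -161.1  132.5] rpy [-9.0010e+01 -1.0000e-02 -1.5702e+02] F [-1.   0.4 -4.5] M [0.02 0.02 0.03] open 0.585
tool shift mm [-153.9   -7.5 -331.6]
rotvec [ 0.01 -0.02  0.01]
```

View pics/w3.png

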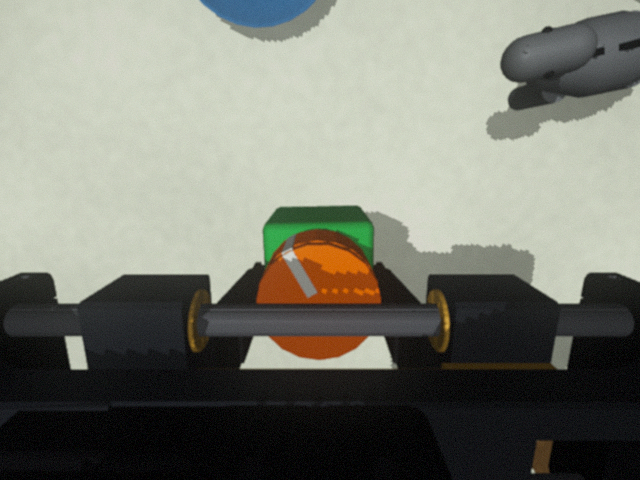

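The jar hangs from the cap: force −4.5 N, opening 0.585 (55.6 mm), and the body's back edge is level at row 207. Next I'll move toward the brace.

```bash
python3 -m inch '[-0.004,-0.005,-0.01,0,0,0,1, -0.009,-0.005,-0.02,0,0,0,1, -0.014,-0.005,-0.03,0,0,0,1, -0.014,0,-0.03,0,0,0,1, -0.014,0,-0.03,0,0,0,1, -0.014,0,-0.03,0,0,0,1, -0.014,0,-0.03,0,0,0,1, -0.009,0,-0.02,0,0,0,1, -0.004,0,-0.01,0,0,0,1, 0,0,0,0,0,0,1]'; python3 -m inch '[0,0,0,0,0,0,1]'
python3 - <<'E'
from h import *
to(536,204.3,147,-165.9)
c=env.read_camera("wrist"); cv2.imwrite("pics/w4.png",c["pixels"])
P=cloud(c)
m=(c["depth"]>0)&(abs(P[...,2]-30)<6)&(abs(P[...,0]-536)<95)&(abs(P[...,1]-204)<95)
q=P[m]; print(m.sum(),np.median(q,0),cv2.minAreaRect(q[:,:2].astype(np.float32)))
c=env.read_camera("top"); crop(c,180,150,160,120,5,"pics/t4.png")
E
```

```text
t: 5.95
eef_pos: [530.0, 70.9, 147.6]
tcp_rot: [-1.571, -0.0, -2.738]
ft_force: [0.1, 0.1, -4.7]
opening: 0.582
t: 6.05
eef_pos: [530.2, 69.3, 147.6]
tcp_rot: [-1.571, -0.0, -2.74]
ft_force: [-0.2, -0.8, -4.2]
opening: 0.585
t 6.05 pos [530.2  69.3 147.6] rpy [-8.999e+01 -2.000e-02 -1.570e+02] F [-0.2 -0.8 -4.2] M [-0.01 -0.02 -0.02] open 0.585
tool shift mm [ -58.1    0.5 -122. ]
rotvec [-0.01  8.9   0.02]
16761 [543.66585621 209.07205755  29.29310857] ((536.7965087890625, 206.1133575439453), (120.54713439941406, 121.91307830810547), 13.863053321838379)
```

View pics/w4.png

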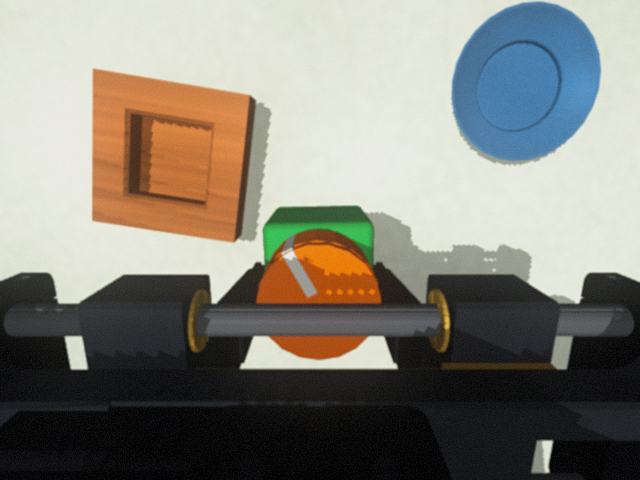

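View pics/t4.png

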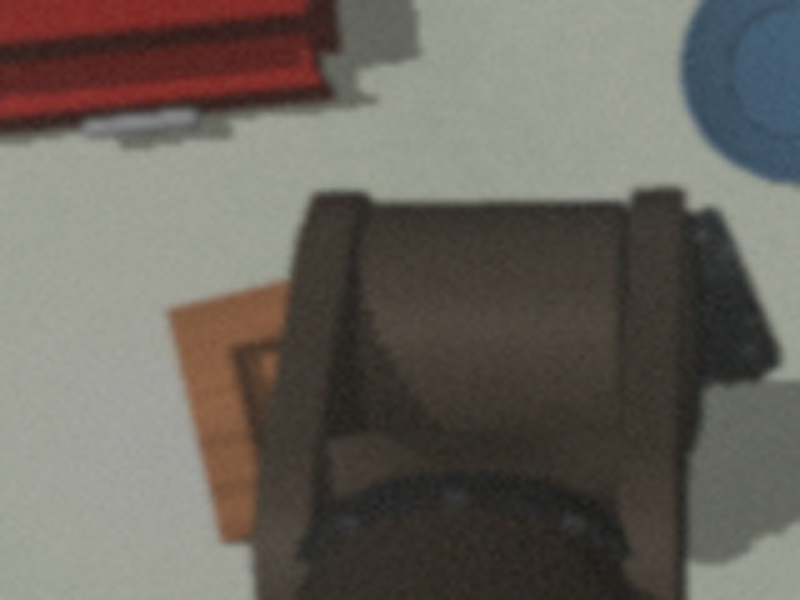

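The wrist view shows the brace at about (172,155), well included. The wrist estimate gives (536.8,206.1) at 13.9°. The jar-to-brace offset agrees within 0.2 mm between the two cameras, so I'm aiming the TCP at (536.2,205.3) with yaw −166.

```bash
python3 -m inch '[-0.005,0,-0.01,0,0,0,1, -0.01,0,-0.02,0,0,0,1, -0.014,0,-0.03,0,0,0,1, -0.014,0,-0.03,0,0,0,1, -0.01,0,-0.02,0,0,0,1, -0.005,0,-0.01,0,0,0,1, 0,0,-0.002,0,3,0,1, 0,0,0,0,4,0,1, 0,0,0,0,2,0,1, 0,0,0,0,0,0,1]'; python3 -m inch '[0,0,0,0,0,0,1]'
python3 - <<'E'
from h import *
to(536.2,205.3,104,-166)
E
```

```text
t: 7.15
eef_pos: [536.1, 204.1, 147.5]
tcp_rot: [-1.571, -0.0, -2.899]
ft_force: [-0.5, -0.7, -3.8]
opening: 0.583
t: 7.25
eef_pos: [536.1, 204.2, 147.6]
tcp_rot: [-1.571, -0.0, -2.897]
ft_force: [0.0, 0.1, -5.1]
opening: 0.586
t 7.25 pos [536.1 204.2 147.6] rpy [-8.9990e+01 -1.0000e-02 -1.6599e+02] F [ 0.   0.1 -5.1] M [ 0.06  0.01 -0.04] open 0.586
tool shift mm [-0.3 43.6 -1. ]
rotvec [-0.01  0.01  0.01]
```

```bash
python3 -m inch '[-0.0003,0.008,-0.001,0,0,0,1, 0,0.012,0,0,0,0,1, 0,0.012,0,0,0,0,1, 0,0.008,0,0,0,0,1, 0,0.004,0,0,0,0,1, 0,0,0,0,0,0,1, 0,0,0,0,0,0,1]'
python3 - <<'E'
from h import *
to(536.2,205.3,79,-166)
c=env.read_camera("wrist"); cv2.imwrite("pics/w5.png",c["pixels"])
c=env.read_camera("scene"); crop(c,340,180,130,110,6,"pics/s5.png")
E
```

```text
t: 7.95
eef_pos: [536.3, 205.7, 103.7]
tcp_rot: [-1.571, 0.0, -2.897]
ft_force: [0.1, -0.6, -4.1]
opening: 0.584
t 7.95 pos [536.3 205.7 103.7] rpy [-9.0000e+01  2.0000e-02 -1.6601e+02] F [ 0.1 -0.6 -4.1] M [0.   0.01 0.01] open 0.584
tool shift mm [ 0.2 24.7  0.4]
rotvec [-0.   -0.01 -0.02]
```

View pics/w5.png

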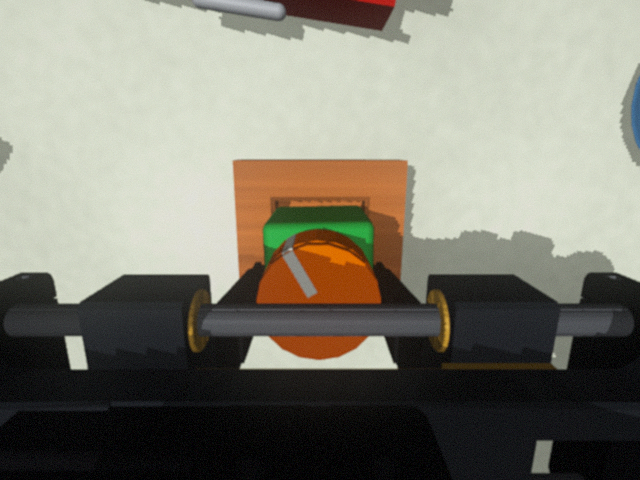

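View pics/s5.png

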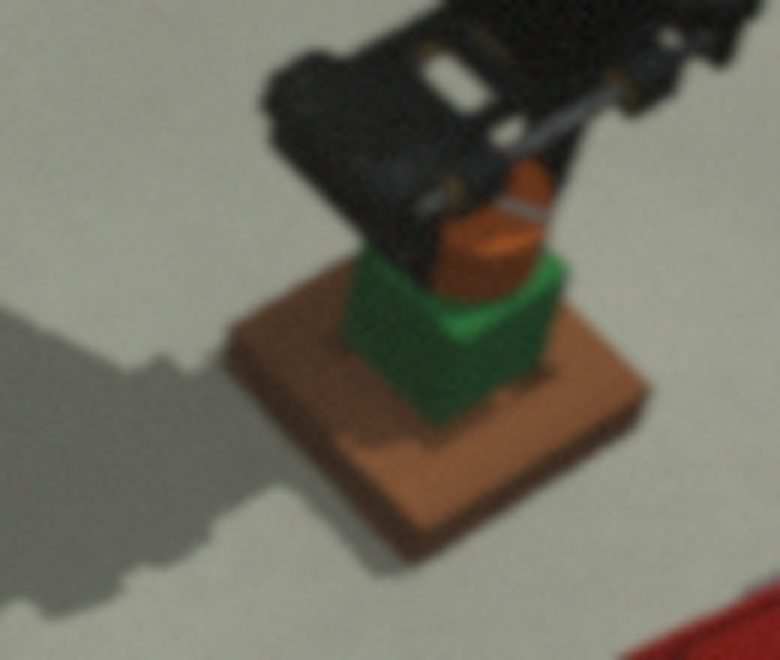

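In the wrist view the well (columns 270–369) and the jar body (264–373) are concentric and parallel, and the scene view agrees. I'll lower in steps and watch the force.

```bash
python3 -m inch '[0,0.002,0,0,0,0,1, 0,0.002,0,0,0,0,1, 0,0.002,0,0,0,0,1, 0,0,0,0,0,0,1]';python3 -m inch '[0,0.003,0,0,0,0,1, 0,0.003,0,0,0,0,1, 0,0,0,0,0,0,1]'
```

```text
t: 8.45
eef_pos: [536.0, 205.6, 97.3]
tcp_rot: [-1.571, -0.0, -2.898]
ft_force: [-0.5, 0.2, -4.4]
opening: 0.583
t: 8.75
eef_pos: [535.9, 205.6, 91.1]
tcp_rot: [-1.571, -0.001, -2.898]
ft_force: [-0.0, 0.6, -4.8]
opening: 0.586
```

It has entered the well with no contact force.

```bash
python3 -m inch '[0,0.003,0,0,0,0,1, 0,0.003,0,0,0,0,1, 0,0.003,0,0,0,0,1, 0,0,0,0,0,0,1]';python3 -m inch '[0,0.002,0,0,0,0,1, 0,0,0,0,0,0,1]';python3 -m inch '[0,0.001,0,0,0,0,1, 0,0,0,0,0,0,1]'
```

```text
t: 9.15
eef_pos: [535.9, 205.6, 82.1]
tcp_rot: [-1.571, -0.001, -2.897]
ft_force: [0.3, 0.6, -4.9]
opening: 0.585
t: 9.35
eef_pos: [536.1, 205.6, 80.4]
tcp_rot: [-1.571, -0.0, -2.898]
ft_force: [0.5, -0.4, -4.1]
opening: 0.585
t: 9.55
eef_pos: [536.1, 205.7, 79.6]
tcp_rot: [-1.571, 0.0, -2.897]
ft_force: [0.4, 0.1, -4.3]
opening: 0.586
```

```bash
python3 -m inch '[0,0.0005,0,0,0,0,1, 0,0,0,0,0,0,1]';python3 -m inch '[0,0.0005,0,0,0,0,1, 0,0,0,0,0,0,1]';python3 -m inch '[0,0.0005,0,0,0,0,1, 0,0,0,0,0,0,1]'
```

```text
t: 9.75
eef_pos: [536.1, 205.7, 79.1]
tcp_rot: [-1.571, -0.0, -2.898]
ft_force: [-0.1, -0.4, -5.1]
opening: 0.586
t: 9.95
eef_pos: [536.2, 205.6, 78.7]
tcp_rot: [-1.571, 0.0, -2.898]
ft_force: [-0.1, 0.0, -2.8]
opening: 0.587
t: 10.15
eef_pos: [536.3, 205.6, 78.5]
tcp_rot: [-1.571, 0.001, -2.897]
ft_force: [-0.2, -1.6, 3.9]
opening: 0.585
```

It's seated: the TCP stopped at 78.5 (predicted 78.8) and the force reversed to +3.9 N. Now the anticlockwise turn, rising slightly as it goes and watching moment and force.

```bash
python3 -m inch '[0,-0.0002,0,0,-3,0,1, 0,0,0,0,-3,0,1, 0,0,0,0,-3,0,1, 0,0,0,0,-3,0,1]'; python3 -c "
from h import *
to(536.2,205.6,79,-166)"; python3 -m inch '[0,-0.0002,0,0,-3,0,1, 0,-0.0002,0,0,-3,0,1]'; python3 -c "
from h import *
to(536.2,205.6,79,-166)
c=env.read_camera('wrist'); cv2.imwrite('pics/w6.png',c['pixels'])"
```

```text
t: 10.55
eef_pos: [536.6, 205.7, 78.8]
tcp_rot: [-1.571, 0.001, -2.686]
ft_force: [-0.6, -1.4, 4.1]
opening: 0.589
t 10.55 pos [536.6 205.7  78.8] rpy [-8.9990e+01  7.0000e-02 -1.5392e+02] F [-0.6 -1.4  4.1] M [-0.17  0.16 -0.15] open 0.589
tool shift mm [ 0.4 -0.2 -0. ]
rotvec [-1.000e-02  1.208e+01 -7.000e-02]
t: 10.75
eef_pos: [536.3, 205.7, 79.1]
tcp_rot: [-1.571, 0.001, -2.582]
ft_force: [-1.4, -2.0, 1.5]
opening: 0.585
t 10.75 pos [536.3 205.7  79.1] rpy [-8.9990e+01  4.0000e-02 -1.4792e+02] F [-1.4 -2.   1.5] M [-0.17  0.22 -0.18] open 0.585
tool shift mm [0.2 0.1 0. ]
rotvec [-0.   18.08 -0.04]
```

View pics/w6.png

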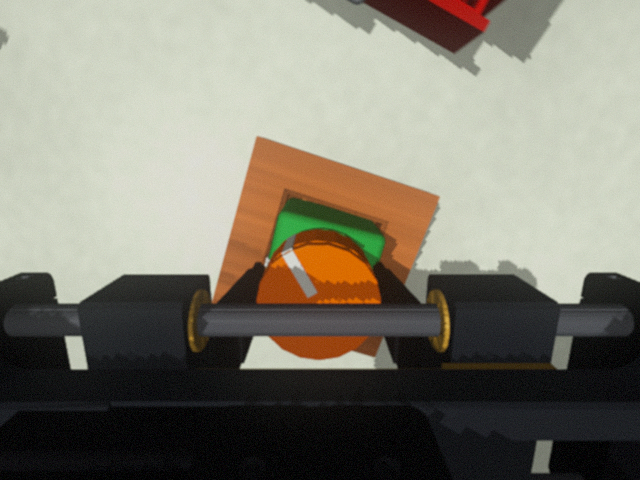

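In the wrist view the cap stripe is fixed relative to the gripper (302,270), while the jar stays square in the well. The moment is −0.18 N m, so the cap is turning in its thread. I'll continue.

```bash
python3 -m inch '[0,-0.0001,0,0,-3,0,1, 0,-0.0001,0,0,-3,0,1, 0,-0.0001,0,0,-3,0,1, 0,-0.0001,0,0,-3,0,1]'; python3 -c "
from h import *
to(536.2,205.6,79,-166)"; python3 -m inch '[0,-0.0001,0,0,-3,0,1, 0,-0.0001,0,0,-3,0,1, 0,-0.0001,0,0,-3,0,1, 0,-0.0001,0,0,-3,0,1]'; python3 -c "
from h import *
to(536.2,205.6,79,-166)"
```

```text
t: 11.2
eef_pos: [536.3, 205.6, 79.5]
tcp_rot: [-1.57, 0.001, -2.373]
ft_force: [-2.1, -2.4, 3.8]
opening: 0.586
t 11.2 pos [536.3 205.6  79.5] rpy [-8.9970e+01  3.0000e-02 -1.3598e+02] F [-2.1 -2.4  3.8] M [-0.38  0.22 -0.11] open 0.586
tool shift mm [ 0.1  0.5 -0.1]
rotvec [-2.000e-02  3.002e+01 -4.000e-02]
t: 11.6
eef_pos: [536.4, 205.6, 80.0]
tcp_rot: [-1.57, 0.001, -2.164]
ft_force: [-0.0, -1.5, 2.8]
opening: 0.591
t 11.6 pos [536.4 205.6  80. ] rpy [-8.9960e+01  3.0000e-02 -1.2397e+02] F [-0.  -1.5  2.8] M [-0.32  0.05 -0.1 ] open 0.591
tool shift mm [ 0.1  1.  -0.2]
rotvec [-3.000e-02  4.203e+01 -5.000e-02]
```

```bash
f(){ python3 -c "
from h import *
to(536.2,205.6,79,-166)"; }; python3 -m inch '[0,-0.0001,0,0,-3,0,1, 0,0,0,0,0,0,1]'>/dev/null; f;  python3 -m inch '[0,-0.0001,0,0,-3,0,1, 0,0,0,0,0,0,1]'>/dev/null; f; python3 -m inch '[0,-0.0001,0,0,-3,0,1, 0,0,0,0,0,0,1]'>/dev/null; f; python3 -c "
from h import *
c=env.read_camera('wrist'); cv2.imwrite('pics/w7.png',c['pixels'])"
```

```text
t 11.8 pos [536.5 205.6  80. ] rpy [-8.9950e+01  3.0000e-02 -1.2102e+02] F [ 0.2 -3.2  4.1] M [-0.35 -0.05  0.07] open 0.583
tool shift mm [ 0.2  1.  -0.2]
rotvec [-4.000e-02  4.498e+01 -5.000e-02]
t 12.0 pos [536.5 205.6  80. ] rpy [-8.9950e+01  3.0000e-02 -1.1808e+02] F [ 0.3 -1.9  4. ] M [-0.34 -0.18  0.04] open 0.586
tool shift mm [ 0.2  1.  -0.2]
rotvec [-4.000e-02  4.792e+01 -5.000e-02]
t 12.2 pos [536.4 205.7  80. ] rpy [-8.9960e+01  2.0000e-02 -1.1511e+02] F [ 1.4 -2.   3.9] M [-0.4  -0.28  0.03] open 0.582
tool shift mm [ 0.1  1.  -0.2]
rotvec [-3.000e-02  5.089e+01 -4.000e-02]
```

View pics/w7.png

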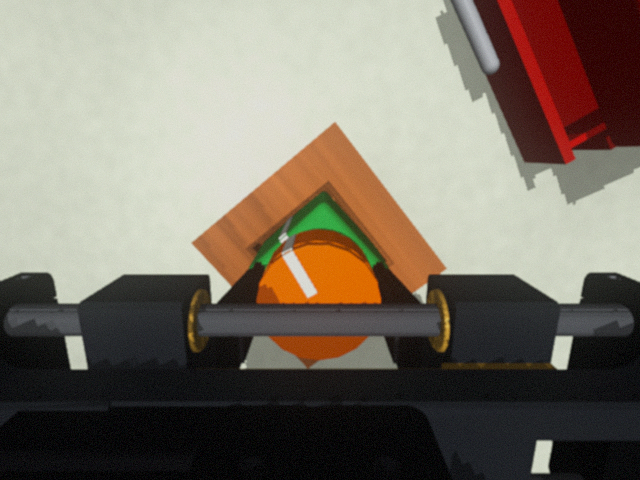

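The moment fell from about −0.15 to about 0 N m around 45° of turn, and the stripes nearly line up: the jar's at (290,222), the cap's end at (284,240). The thread should be free, so I'll stop turning and test with a small straight lift.

```bash
f(){ python3 -c "
from h import *
to(536.2,205.6,79,-166)"; }; python3 -m inch '[0,-0.001,0,0,0,0,1, 0,0,0,0,0,0,1]'>/dev/null; f;  python3 -m inch '[0,-0.001,0,0,0,0,1, 0,0,0,0,0,0,1]'>/dev/null; f; python3 -m inch '[0,-0.001,0,0,0,0,1, 0,0,0,0,0,0,1]'>/dev/null; f; python3 -m inch '[0,-0.001,0,0,0,0,1, 0,0,0,0,0,0,1]'>/dev/null; f
```

```text
t 12.45 pos [536.1 205.7  80.7] rpy [-9.001e+01 -1.000e-02 -1.151e+02] F [ 1.4 -0.3  0.4] M [-0.25 -0.29  0.01] open 0.586
tool shift mm [0.  1.7 0.2]
rotvec [0.00e+00 5.09e+01 1.00e-02]
t 12.65 pos [536.  205.7  81.7] rpy [-9.0010e+01 -1.0000e-02 -1.1504e+02] F [ 0.8 -0.  -1.4] M [-0.14 -0.21  0.04] open 0.59
tool shift mm [0.  2.7 0.2]
rotvec [0.000e+00 5.096e+01 1.000e-02]
t 12.85 pos [536.1 205.7  82.9] rpy [ -90.     -0.   -115.02] F [ 0.7 -1.6 -0.4] M [-0.22 -0.18  0.04] open 0.584
tool shift mm [0.  3.9 0.1]
rotvec [-0.   50.98  0.  ]
t 13.05 pos [536.1 205.7  83.9] rpy [ -89.99   -0.   -115.02] F [ 0.5 -1.5  0.5] M [-0.2  -0.19  0.02] open 0.588
tool shift mm [0.  4.9 0.1]
rotvec [-1.000e-02  5.098e+01 -0.000e+00]
```

The force is about 0 N at 5 mm up, with no jar weight on the tool, so the cap is free. I'll lift straight to about 22 mm clear of the mouth, which is TCP z of about 123.6.

```bash
python3 -m inch '[0,-0.003,0,0,0,0,1, 0,-0.004,0,0,0,0,1, 0,-0.004,0,0,0,0,1, 0,-0.004,0,0,0,0,1, 0,-0.004,0,0,0,0,1, 0,-0.004,0,0,0,0,1, 0,0,0,0,0,0,1]'; python3 -m inch '[0,-0.004,0,0,0,0,1, 0,-0.005,0,0,0,0,1, 0,-0.005,0,0,0,0,1, 0,-0.003,0,0,0,0,1, 0,0,0,0,0,0,1, 0,0,0,0,0,0,1]'
python3 - <<'E'
from h import *
to(536.2,205.6,123.6)
c=env.read_camera("wrist"); cv2.imwrite("pics/w8.png",c["pixels"])
c=env.read_camera("scene"); crop(c,340,180,130,110,6,"pics/s8.png")
P=cloud(c); hsv=cv2.cvtColor(c["pixels"],cv2.COLOR_BGR2HSV)
m=(hsv[...,0]>45)&(hsv[...,0]<85)&(hsv[...,1]>90)&(np.hypot(P[...,0]-536,P[...,1]-205)<60)
q=P[m]; print("green",m.sum(),np.percentile(q[:,2],[2,50,90,98]))
t=q[abs(q[:,2]-70)<5]; print(len(t),cv2.minAreaRect(t[:,:2].astype(np.float32)) if len(t)>4 else 0)
E
```

```text
t: 13.75
eef_pos: [536.3, 205.7, 107.4]
tcp_rot: [-1.57, 0.001, -2.007]
ft_force: [-0.6, -0.2, -0.5]
opening: 0.589
t: 14.35
eef_pos: [536.1, 205.7, 123.8]
tcp_rot: [-1.571, -0.0, -2.007]
ft_force: [-0.1, -0.2, -0.7]
opening: 0.584
t 14.35 pos [536.1 205.7 123.8] rpy [ -89.99   -0.   -115.01] F [-0.1 -0.2 -0.7] M [ 0.02 -0.04 -0.03] open 0.584
tool shift mm [0.  0.2 0.1]
green 702 [30.24136342 69.2318536  87.71731695 95.35531376]
230 ((538.4364013671875, 204.78585815429688), (58.91734313964844, 61.97193908691406), 16.6330509185791)
```

View pics/w8.png

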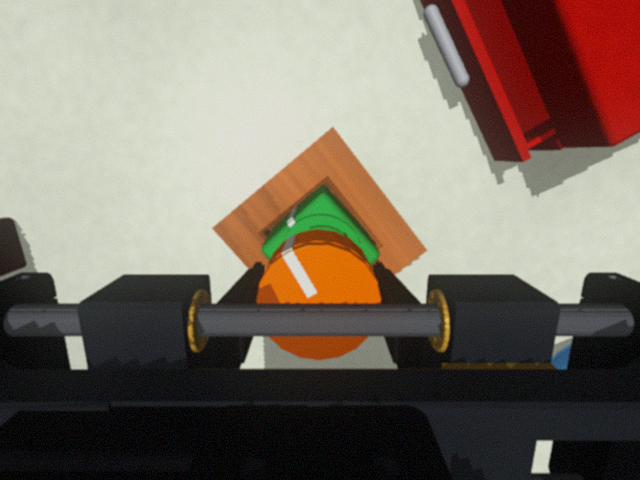

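View pics/s8.png

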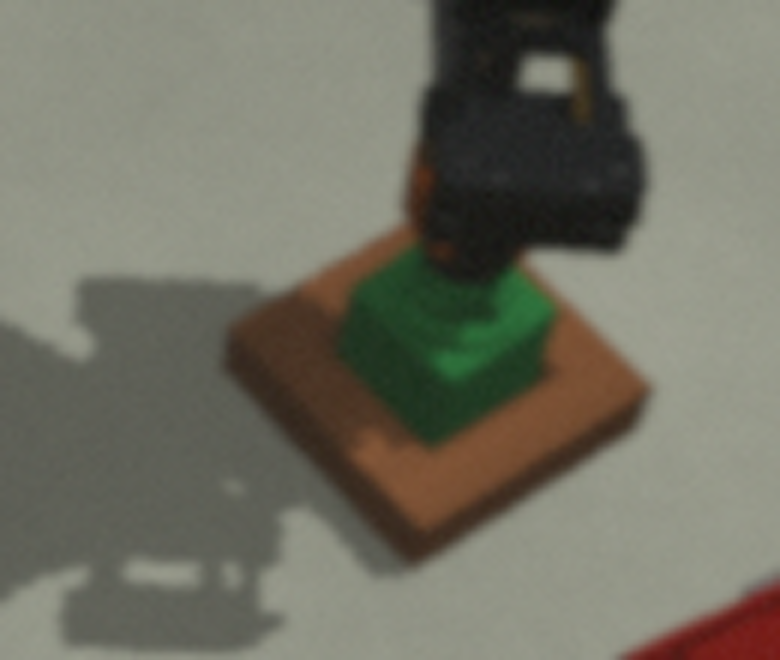

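The scene view shows the jar down in the well with its bare neck visible at (450,290) under the held cap. The body top reads about z 69–70, and seated should be 70. The force is −0.7 N, close to the cap's weight plus noise. Handing it in.

```bash
python3 -c "
from h import *
env.job_done(); to(536.2,205.6,123.6)"
```

```text
the job is handed in; nothing more can be done
the job is handed in; nothing more can be done
```

The jar is seated in the brace well, and I handed the job in at about 14.4 s with the cap held level about 22 mm above the open mouth. I carried the jar over by its cap, lowered it until the floor contact showed, then turned the cap 51° anticlockwise. The torque had dropped to about zero near 45°, so I overran the release by up to about 6°, still short of the stop.

**Last checks**
- **Jar seated:** its body top reads about z 69–70 mm, where fully seated should be 70 mm. It sits square to the well to within a few degrees.
- **Cap free:** there was no jar weight on the tool during the lift, and the wrist force at the end was −0.7 N, close to the cap alone.
- **Cap held level:** gripper opening 0.584 (about 55.5 mm on a 56 mm cap), with tilt within 0.1°.
- **Other toys:** no contact force showed apart from seating the jar and turning the cap. I did not remeasure the toys' poses at the end.

No check failed. The closest to a disagreement was the brace position, which the top and wrist cameras put about 2 mm apart. I aimed between the two and the jar went in without contact force. My query for a final state reading after hand-in was refused.

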